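# Load a battery pack into the charging dock

### The job

Press the red pedal of the charging dock down with one fingertip so that the orange spring flap lifts, and while holding it down push the blue battery pack under the flap with the other fingertip, all the way home against the stop at the back of the bay. Then let the pedal up so that the flap comes down on top of the pack, and back off. Only push the pack along the dock, never pick it up, and leave the other things on the table where they are.

Things in the scene. Friction and masses are not known exactly. Their poses are not given: they have to be found in the camera images.
- dock: Fixed charging dock. Origin: on the table under the flap's hinge line, mid-bay. x = loading direction (away from the robot), y left, z up. Black base 4 mm thick, x -130 to 150, y -56 to 100 mm. Bay: 58 mm wide channel (y -29 to 29) between aluminium rails, x -15 to 100, 22 mm high. Hinge posts at y +-48.5, 22 mm high. Nothing crosses above the channel from x -130 to 45 mm.
- dock_stop (a point): Middle of the face of the grey back stop at the far end of the bay, at x = 95 mm in the dock's frame, 15 mm above the table; its axes are the dock's. The stop is 26 mm high. Behind it stands the grey charger housing, dock x 110 to 148, 49 mm high.
- flap (a joint): Angle of the orange spring-closed flap, rad: 0 closed (bars the pack), above 0.33 the pack passes under, 0.50 with the pedal level, 0.52 end stop; 0.31 when resting on a loaded pack. Hinge axis along dock y at x = 0, z = 12 mm. Spring 0.1 (closed) to 0.2 N m (open) shuts it when let go. Pushing the pack against the closed flap does not open it.
- flap_lip (a point): Middle of the lower edge of the flap's lip, which hangs across the bay; closed it is at x = 63, z = 8 mm in the dock's frame. The 4 mm lip and the cover plate above it (x 55 to 105 mm) are joined to the hinge by side arms outside the rails; opening, they swing up and slightly towards -x, to at most 85 mm above the table.
- pedal_mid (a point): Centre of the red pedal's top: a bar 122 mm long, 30 mm wide, part of the flap, left (+y) of the bay: dock y 60 to 90 mm, from 18 to 140 mm before the hinge axis. Flap closed: it slopes up towards the robot at 0.5 rad, its end 80 mm above the table. Pressed level, its top is 14 mm above the table all along, dock x -140 to -18 mm. Holding it takes 1.5 N at x -130, 6 N at x -35 mm.
- battery_mid (a point): Centre of the blue battery pack with white and yellow bands: loose box 120 (its x) x 48 x 24 mm, about 0.22 kg, brass contacts on top at its +x end. It lies on the dock's base (centre 16 mm above the table), +x end between the rails, short of the lip. Fully home on the back stop its centre is at x = 35 mm in the dock's frame.
- spare: Green spare battery pack of the same size, lying on the table right of the dock; bystander. Origin: centre of its underside.
- wheel: Slotted plywood rover wheel, 66 mm across, lying flat left of the dock; bystander. Origin: centre of its underside.
- sensor: Small blue sensor board, 45 x 22 mm, 20 mm high, on the table left of the pedal; bystander. Origin: centre of its underside.
- remote: Black remote control, 170 x 50 x 18 mm; bystander. Origin: centre of its underside.
- driver: Screwdriver lying on the table; bystander. Origin: its underside.
- bottle: Clear bottle with blue cap, 66 mm across, 200 mm high, standing; bystander. Origin: centre of its underside.
- cup: Terracotta cup, 76 mm across, 80 mm high; bystander. Origin: centre of its underside.
There are look-alikes about, which are no part of the job. What is shaped like the part that bears battery_mid but brown, pink or purple is not meant.

How it is judged (in metres and radians):
On the way, in this order (a step that is already met when the one before it is completed fails the run):
1. a finger on the pedal holds the flap open high enough for the pack, which is still outside (value of joint flap above 0.33 rad and contact force between the fingers and flap_c6 above 0.2 N and x of battery_mid in the frame of dock below 0.006 m), for 0.1 s.
2. the other finger pushes the pack's front end under the flap while the pedal is held (value of joint flap above 0.32 rad and contact force between the fingers and flap_c6 above 0.2 N and contact force between the fingers and battery above 0.05 N and x of battery_mid in the frame of dock above 0.008 m), for 0.04 s.
At the end, for the whole second after the job is handed in: The blue pack lies flat in the bay within 4 mm of the back stop, the flap has come down and rests on top of it (joint 0.25 to 0.36 rad), all at rest, and the robot touches nothing (x of battery_mid in the frame of dock between 0.031 and 0.038 m and y of battery_mid in the frame of dock between -0.008 and 0.008 m and z of battery_mid in the frame of dock below 0.02 m and angle between battery_mid's own z axis and vertical below 0.06 rad and angle between the x axis of battery_mid and the x axis of dock, either way round below 0.12 rad and value of joint flap between 0.25 and 0.36 rad and linear speed of battery below 0.01 m/s).
It fails at once if the battery pack is lifted or tipped (height (world z) of battery_mid above 0.026 m or angle between battery_mid's own z axis and vertical above 0.17 rad).
It fails at once if a bystander is moved by more than 20 mm (distance of any of spare, wheel, sensor, remote, driver, bottle, cup from where it was at the start of the episode above 0.02 m).
It also fails if it takes over 40 s, if anything falls off the work surface, if the arm or the gripper's body presses on something with over 40 N, if the wrist force passes 120 N, or if a joint passes its speed limit or range.

### The arm

A 7-joint arm with a two-finger parallel gripper is mounted at the origin on the work surface. World frame = base frame: x ahead of the robot, y to its left, z up, the work surface at z = 0. Lengths are in m, angles in degrees, forces in N, time in s.
With the tool pointing down it reaches from about 0.4 to 0.85 m from the base axis. Payload 4.5 kg.
Tool frame: the origin (TCP) lies between the finger pads; the fingertips stand 25 mm ahead of it and the grasp point (between the pads) lies 6 mm ahead of it (arm.tcp_to_tips is the distance from the TCP to the fingertips, in m); z points along the fingers, y is the line along which they close (so a half turn about z gives the same grasp; the last joint's range is limited). The gripper opens to 85 mm and grips with 20 to 120 N. Pads are 22 mm wide; open, the fingers measure 114 mm over their backs; the gripper's body (76 mm by 85 mm) begins 54 mm behind the grasp point. The pads swing forward as they close: fully open they stand 13 mm farther back than shut.
Start: joints at [-71.803, 39.483, -11.15, 89.685, 9.013, 51.709, -12.324], TCP at [0.175, 0.6, 0.256] pointing down, gripper open.
Joint ranges: [-172.22, 172.22], [-26.19, 119.32], [-84.43, 86.54], [7.71, 146.69], [-57.33, 237.33], [2.42, 119.75], [-152.13, 152.13]. Speed limits (degrees/s): [147.25, 147.25, 180, 180, 180, 180, 180].

### API

Orientations are given as a 3x3 rotation matrix whose columns are the frame's x, y, z axes.
In Python, from plant import arm gives the robot as it stands.
- The arm moves only by the tool play_rows, never from a script. Its argument "moves" is a list of rows, each a list of 4 numbers: the shift along the tool's x, y, z in m, then the turn about the tool's z in rad. In form: [[dx, dy, dz, roll], ...]. A call has 1 to 12 rows; each row is the pose to reach, as a shift and turn from the pose commanded when the call began, along the tool's axes at that moment; what a row does not reach only later rows make up. A row lasts 1/8 s, in which the tool goes at most 62.5 mm and 10.7 degrees, less where a joint would pass 70% of its speed; a pose out of reach is approached as far as the arm can. A call with a gripper value outside its range is refused whole. "gripper" is the closure, from 0 (fully open) to 1 (shut), set as the call begins (left out, the last holds). The fingers move at their own pace and stop on an object; "grip_force" is the grip in N (left out, the last holds). Time passes only in rows, so rows that repeat a pose let the fingers close. It gives the time, the measured TCP pose, the force, the opening and the grip force at its end, in the units of the state.
- arm.observe(): the state, without advancing time (a new reading comes with each control period).
- arm.camera(name): name is "scene" or "top" or "wrist"; returns (picture, depth): 384x512x3 uint8, blue, green, red; 384x512 float32, m along the optical axis (not along the pixel's ray), 0 where there is no reading.
- arm.camera_params(name): a dict with "fx", "fy", "cx", "cy" (pixels), "D" ([k1, k2, p1, p2, k3] as OpenCV has them; the pictures are not rectified), "eye" and "orientation" of the camera in the world. Camera axes: x right, y down, z forward; pixel columns grow to the right and rows downward; lengths in m; the calibration is good to about 2 mm. A picture is of the moment at which its call begins: read the wrist's pose just before it. camera_params takes no time and is no camera call; for the wrist camera it gives the pose at the moment of the call.
- arm.sign_off(): hands the job in; it is judged then, once.
Trained networks look in the newest picture that a camera, given by its name, has taken for a name from the list of things; names that differ only in an ending like _2 or _b are one class to them, and where a whole thing is asked for, a point or a joint stands for the part that bears it (a point fixed in the world has none). Each returns a list of dicts, best first, with "score" (0 to 1); they miss things now and then, are a little off and sometimes report something else, mostly with a low value. They report only what shows in the picture. A call takes as long as a camera call. They do not tell look-alikes from the thing itself.
- arm.boxes_of(camera, query): "rect" ([left, top, width, height] in pixels, round what is visible of it).
- arm.cut_out(camera, query): "mask" (384x512 bool, what is visible of it) and "rect" ([left, top, width, height] in pixels, round what is visible of it).
The state is a dict: "time_s": time; "qpos": joint angles; "qd": joint speeds; "joint_efforts": joint torques, N m; "eef_pos": TCP position; "orientation": TCP orientation; "wrist_force": force on the tool from outside, world axes, zero at the start; "wrist_torque": the same for the moment, N m; "width": finger opening in m; "finger_force": force on a finger pad.
Only numpy, scipy, OpenCV 4.12 (cv2) and the standard library are available. Lean on these libraries where they do the work, as an engineer would, in place of code of your own. Each camera call takes 0.05 s, during which the arm holds its last target. There are 200 camera calls.

## Working session

There is one attempt and no reset: what is moved stays moved. The work goes in short steps, Python scripts to look and compute and a tool call to move; the robot and the scene stay as the last step left them, time stands still between calls to the robot, and variables do not carry over. Pictures are saved under pics/ and viewed, at most 10 in all, crops included, and the job is handed in when it is done.

Besides the shell and the picture viewer there is one more tool, called after ">>>" in YAML: its name, and indented under it one key for each argument. play_rows: Moves the arm, as the interface text tells. Its arguments: {"type":"object","properties":{"moves":{"type":"array","items":{"type":"array","items":{"type":"number"}}},"gripper":{"type":"number"},"grip_force":{"type":"number"}},"required":["moves"]}

```bash
mkdir -p pics; ls; python3 - <<'E'
from plant import arm
import cv2,numpy as np
s=arm.observe();print({k:np.round(v,3).tolist() for k,v in s.items()})
for n in("scene","top"):
    p,d=arm.camera(n);cv2.imwrite(f"pics/{n}0.png",p);np.save(f"{n}0.npy",d)
    c=arm.camera_params(n);print(n,{k:np.round(v,4).tolist() for k,v in c.items()})
print(arm.tcp_to_tips)
E
```

```text
pics
{'time_s': 0.0, 'qpos': [-71.804, 39.534, -11.145, 89.746, 9.013, 51.709, -12.325], 'qd': [-0.017, 0.083, -0.033, 0.04, -0.006, -0.133, -0.067], 'joint_efforts': [-0.0, -53.96, -1.267, -15.855, 0.009, 0.009, -0.0], 'eef_pos': [0.175, 0.599, 0.255], 'orientation': [[-0.96, 0.28, -0.0], [0.28, 0.96, -0.002], [-0.0, -0.002, -1.0]], 'wrist_force': [0.116, 0.855, -0.572], 'wrist_torque': [-0.027, -0.0, 0.029], 'finger_force': 0.0, 'width': 0.085}
scene {'fx': 370.2398, 'fy': 370.2398, 'cx': 258.0329, 'cy': 196.7964, 'D': [-0.0281, 0.0, 0.0, 0.0, 0.0], 'eye': [1.2547, 0.2433, 0.5599], 'orientation': [[-0.3832, 0.503, -0.7747], [0.9236, 0.221, -0.3133], [0.0137, -0.8356, -0.5492]]}
top {'fx': 439.0133, 'fy': 439.0133, 'cx': 262.1644, 'cy': 186.1038, 'D': [-0.1273, 0.0, 0.0, 0.0, 0.0], 'eye': [0.4353, -0.0313, 1.3409], 'orientation': [[-0.0266, -0.9956, 0.0902], [-0.9996, 0.0274, 0.0077], [-0.0101, -0.09, -0.9959]]}
0.025
```

View pics/scene0.png

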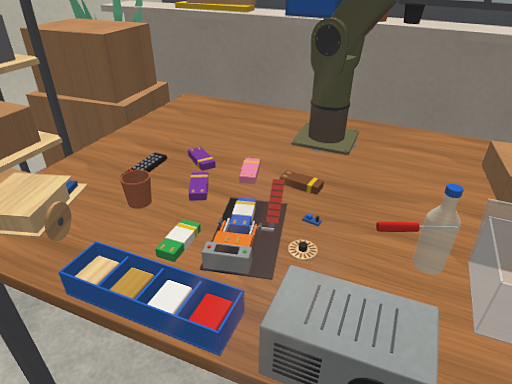

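View pics/top0.png

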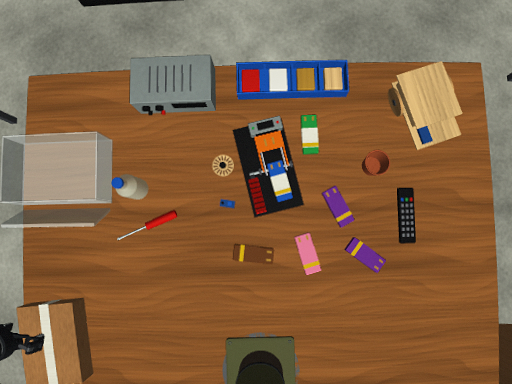

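```bash
cat > h.py <<'E'
import numpy as np,cv2
from plant import arm
def cloud(p,d,c):
    h,w=d.shape
    u,v=np.meshgrid(np.arange(w),np.arange(h))
    K=np.array([[c['fx'],0,c['cx']],[0,c['fy'],c['cy']],[0,0,1]])
    n=cv2.undistortPoints(np.stack([u,v],-1).reshape(-1,1,2).astype(float),K,np.array(c['D'],float)).reshape(h,w,2)
    P=np.dstack([n*d[...,None],d])
    return P@np.array(c['orientation']).T+np.array(c['eye'])
def masks(p):
    H=cv2.cvtColor(p,cv2.COLOR_BGR2HSV);h,s,v=cv2.split(H)
    return dict(red=((h<6)|(h>174))&(s>150)&(v>60),orange=(h>7)&(h<16)&(s>200)&(v>150),blue=(h>100)&(h<125)&(s>150)&(v>60),black=(v<45),white=(s<40)&(v>180))
def blob(m,P,box):
    x0,x1,y0,y1,z0,z1=box
    return m&(P[...,0]>x0)&(P[...,0]<x1)&(P[...,1]>y0)&(P[...,1]<y1)&(P[...,2]>z0)&(P[...,2]<z1)
def rect(pts):
    return cv2.minAreaRect(pts.astype(np.float32))
E
python3 - <<'E'
from h import *
p=cv2.imread("pics/top0.png");d=np.load("top0.npy");c=arm.camera_params("top")
P=cloud(p,d,c);M=masks(p)
for px in((270,200),(258,195),(280,182),(268,145),(265,125),(228,204),(222,165)):print(px,P[px[1],px[0]].round(3))
for n in M:
    m=blob(M[n],P,(.4,.85,-.15,.13,-.01,.12));q=P[m];
    if len(q)<10: continue
    if n=='black': q=q[q[:,2]<.012]
    print(n,len(q),q.mean(0).round(3),q.min(0).round(3),q.max(0).round(3),rect(q[:,:2]))
E
```

```text
(270, 200) [ 0.514 -0.044 -0.001]
(258, 195) [ 0.526 -0.008  0.051]
(280, 182) [ 0.566 -0.075  0.023]
(268, 145) [ 0.678 -0.042  0.034]
(265, 125) [ 0.736 -0.035  0.051]
(228, 204) [0.504 0.084 0.017]
(222, 165) [0.623 0.099 0.019]
red 419 [ 0.546 -0.005  0.048] [ 0.472 -0.074 -0.002] [0.85  0.03  0.087] ((0.6618764400482178, -0.025887466967105865), (0.3789573609828949, 0.1010465994477272), 1.6102283000946045)
orange 462 [ 0.683 -0.047  0.033] [ 0.604 -0.102  0.004] [ 0.72  -0.003  0.042] ((0.6630578637123108, -0.05133858695626259), (0.1029677763581276, 0.08177413791418076), 12.913905143737793)
blue 813 [ 0.713 -0.044  0.03 ] [ 0.495 -0.149 -0.003] [0.849 0.109 0.064] ((0.6724477410316467, -0.019978418946266174), (0.21668800711631775, 0.3751671314239502), 82.84822845458984)
black 2126 [ 0.604 -0.032  0.003] [ 0.466 -0.141 -0.007] [0.743 0.106 0.012] ((0.6097827553749084, -0.007846415042877197), (0.2769101858139038, 0.2162829041481018), 12.644682884216309)
white 306 [ 0.599 -0.076  0.027] [ 0.529 -0.15   0.012] [0.85  0.002 0.044] ((0.690414309501648, -0.08422927558422089), (0.12874560058116913, 0.31801390647888184), 77.64981842041016)
```

>>> play_rows:
  moves:
    - [-0.045,-0.041,0,-0.04]
    - [-0.091,-0.083,0,-0.08]
    - [-0.137,-0.124,0,-0.13]
    - [-0.182,-0.166,0,-0.17]
    - [-0.228,-0.207,0,-0.21]
    - [-0.273,-0.249,0,-0.25]
    - [-0.319,-0.29,0,-0.3]
    - [-0.364,-0.331,0,-0.34]
    - [-0.41,-0.373,0,-0.38]
    - [-0.455,-0.414,0,-0.42]
    - [-0.5,-0.456,0,-0.47]
    - [-0.546,-0.497,0,-0.506]
  gripper: 0.3

```text
time_s: 1.6
eef_pos: [0.5606, -0.0319, 0.256]
orientation: [[-0.975, -0.222, -0.001], [-0.222, 0.975, 0.0], [0.0, 0.0, -1.0]]
wrist_force: [1.0, 0.9, 0.4]
width: 0.0599
finger_force: 0.0
```

```bash
python3 - <<'E'
from h import *
s=arm.observe();c=arm.camera_params("wrist")
print(s['time_s'],s['eef_pos'],np.round(s['orientation'],3).tolist(),s['width'],s['qpos']);print(c)
p,d=arm.camera("wrist");cv2.imwrite("pics/w1.png",p);np.savez("w1.npz",d=d,R=c['orientation'],eye=c['eye'])
P=cloud(p,d,c);M=masks(p)
for n in M:
    m=blob(M[n],P,(.4,.85,-.15,.13,-.01,.12));q=P[m]
    if len(q)<10: continue
    print(n,len(q),q.mean(0).round(3),q.min(0).round(3),q.max(0).round(3),rect(q[:,:2]))
E
```

```text
1.6 [ 0.56055634 -0.03191599  0.25604381] [[-0.975, -0.222, -0.001], [-0.222, 0.975, 0.0], [0.0, 0.0, -1.0]] 0.059920223306663335 [ 13.21896703  35.96955722 -24.49774402 100.43822356  19.16621547
  47.77785636  82.62233598]
{'fx': 342.46551859641244, 'fy': 342.46551859641244, 'cx': 253.25233255814587, 'cy': 194.67101303168428, 'D': array([-0.07753034,  0.        ,  0.        ,  0.        ,  0.        ]), 'eye': array([ 0.48039101, -0.05006895,  0.37335028]), 'orientation': array([[-2.20717975e-01,  9.23978777e-01,  3.12324823e-01],
       [ 9.75337441e-01,  2.08874601e-01,  7.13321679e-02],
       [ 6.72686666e-04,  3.20366385e-01, -9.47293475e-01]])}
red 3053 [ 0.524 -0.006  0.055] [ 0.474 -0.073 -0.001] [0.751 0.025 0.082] ((0.6145764589309692, -0.01557847112417221), (0.06991919875144958, 0.28637173771858215), 80.71622467041016)
blue 4680 [ 0.662 -0.029  0.021] [ 0.496 -0.131  0.   ] [0.839 0.112 0.061] ((0.6688114404678345, -0.009057864546775818), (0.2233668863773346, 0.3544311225414276), 86.78401184082031)
black 44 [0.58  0.095 0.014] [0.509 0.09  0.009] [0.628 0.1   0.021] ((0.5685580372810364, 0.09909142553806305), (0.009975973516702652, 0.11926081776618958), 85.59082794189453)
white 6046 [ 0.635 -0.032  0.027] [ 0.503 -0.15  -0.001] [0.807 0.13  0.051] ((0.6557937860488892, -0.010428324341773987), (0.3002804219722748, 0.2824743390083313), 1.419814944267273)
```

View pics/w1.png

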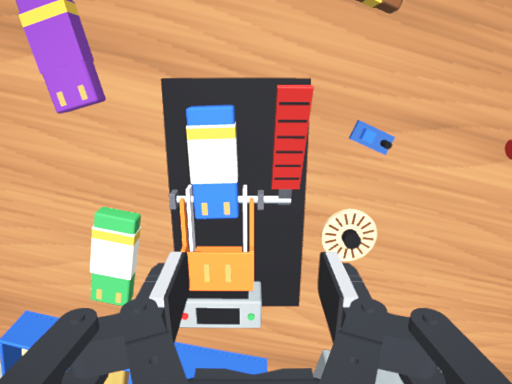

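```bash
cat >> h.py <<'E'
def dockfit(p,d,c):
    P=cloud(p,d,c);H=cv2.cvtColor(p,cv2.COLOR_BGR2HSV)
    from scipy.optimize import minimize
    q=P[blob(H[...,2]<70,P,(.4,.8,-.16,.09,-.004,.012))&(H[...,1]<110)][:,:2]
    print("base",len(q),cv2.minAreaRect(q.astype(np.float32)))
    return P,H
def topix(X,c):
    R=np.array(c['orientation']);t=-R.T@np.array(c['eye'])
    K=np.array([[c['fx'],0,c['cx']],[0,c['fy'],c['cy']],[0,0,1]])
    return cv2.projectPoints(np.array(X,float).reshape(-1,1,3),cv2.Rodrigues(R.T)[0],t,K,np.array(c['D'],float))[0].reshape(-1,2)
def fitpose(X,uv,c,g):
    # X: local points (z abs), solve x,y,yaw
    from scipy.optimize import least_squares
    def W(a):
        k,s=np.cos(a[2]),np.sin(a[2]);X_=np.array(X,float)
        return np.c_[a[0]+k*X_[:,0]-s*X_[:,1],a[1]+s*X_[:,0]+k*X_[:,1],X_[:,2]]
    r=least_squares(lambda a:(topix(W(a),c)-uv).ravel(),g)
    return r.x,np.abs(r.fun).max()
E
python3 - <<'E'
from h import *
p=cv2.imread("pics/w1.png");z=np.load("w1.npz");d=z['d'];c=arm.camera_params("wrist")
P,H=dockfit(p,d,c)
for px in((170,85),(305,85),(295,300),(190,110),(235,110),(195,213),(236,213),(210,160),(293,90),(290,180)):print(px,P[px[1],px[0]].round(4))
a,e=fitpose([(-.13,-.056,.004),(-.13,.1,.004),(.15,.1,.004)],np.array([(162,79.),(311,79),(300,306)]),c,(.6,-.04,.22));print("dock",a,np.rad2deg(a[2]),e)
b,e=fitpose([(-.06,-.024,.028),(-.06,.024,.028),(.06,-.024,.028),(.06,.024,.028)],np.array([(187,107.),(236,106),(192,218),(239,217)]),c,(.6,-.06,.22));print("pack",b,e)
k,s=np.cos(a[2]),np.sin(a[2]);v=b[:2]-a[:2];print("pack in dock",v@[k,s],v@[-s,k],b[2]-a[2])
q=P[blob((H[...,0]<6)&(H[...,1]>150)&(H[...,2]>60),P,(.4,.65,-.05,.06,.01,.1))]-np.r_[a[:2],0]
q=np.c_[q@[k,s,0],q@[-s,k,0],q[:,2]];print("pedal",np.percentile(q,[1,50,99],0).round(4))
E
```

```text
base 14173 ((0.6153440475463867, -0.011590942740440369), (0.2776022255420685, 0.23511889576911926), 11.903810501098633)
(170, 85) [ 0.5078 -0.1451  0.0055]
(305, 85) [ 0.48   -0.0186  0.0776]
(295, 300) [0.7351 0.0462 0.0046]
(190, 110) [ 0.5261 -0.1169  0.0277]
(235, 110) [ 0.5192 -0.0742  0.0041]
(195, 213) [ 0.6342 -0.095   0.026 ]
(236, 213) [ 0.6246 -0.0511  0.0261]
(210, 160) [ 0.5717 -0.0887  0.0285]
(293, 90) [ 0.486  -0.0274  0.0776]
(290, 180) [ 0.5753 -0.003   0.0281]
dock [ 0.61917746 -0.07362375  0.21115568] 12.098329267121338 1.1219225444232848
pack [ 0.57626565 -0.08430464  0.21222326] 1.7533297819470022
pack in dock -0.044197312622020875 -0.0014497715809545985 0.0010675773723084758
pedal [[-0.1245  0.0597  0.0226]
 [-0.0825  0.0742  0.0573]
 [-0.0184  0.089   0.0796]]
```

>>> play_rows:
  moves:
    - [0.04,-0.008,0,0.012]
    - [0.075,-0.016,0,0.012]
    - [0.075,-0.016,0.06,0.012]
    - [0.075,-0.016,0.11,0.012]
    - [0.075,-0.016,0.126,0.012]
    - [0.075,-0.016,0.126,0.012]

```text
time_s: 2.4
eef_pos: [0.4893, -0.0618, 0.1291]
orientation: [[-0.978, -0.209, -0.003], [-0.209, 0.978, 0.0], [0.003, 0.001, -1.0]]
wrist_force: [0.4, -0.3, 0.6]
width: 0.0595
finger_force: 0.0
```

```bash
cat >> h.py <<'E'
def dk(X,a=(.6192,-.0736,.2112)):
    k,s=np.cos(a[2]),np.sin(a[2]);v=np.asarray(X,float)-np.r_[a[0],a[1],0]
    return np.stack([v@[k,s,0],v@[-s,k,0],v[...,2]],-1)
def look(name,n):
    s=arm.observe();c=arm.camera_params(name)
    p,d=arm.camera(name);cv2.imwrite(f"pics/{n}.png",p)
    D=dk(cloud(p,d,c));H=cv2.cvtColor(p,cv2.COLOR_BGR2HSV);M=masks(p)
    M['orange']=(H[...,0]>5)&(H[...,0]<18)&(H[...,1]>170)&(H[...,2]>120)
    print("tcp dock",dk(s['eef_pos']).round(4),"w",round(s['width'],4),"F",s['wrist_force'].round(2),"t",s['time_s'])
    for k,b in(('orange',(-.02,.13,-.04,.04,.02,.1)),('red',(-.16,-.01,.055,.1,.005,.1)),('blue',(-.12,.06,-.03,.03,.01,.034)),('white',(-.12,.06,-.03,.03,.02,.034))):
        q=D[blob(M[k],D,b)]
        if len(q)>5: print(k,len(q),np.percentile(q,[2,50,98],0).round(4).tolist())
    return p,D
E
python3 - <<'E'
from h import *
p,D=look("wrist","w2"); look("scene","s2")
E
```

```text
tcp dock [-0.1245  0.0388  0.1291] w 0.0595 F [ 0.44 -0.28  0.59] t 2.4
orange 71 [[-0.0049, -0.0266, 0.0201], [0.0024, -0.0242, 0.0216], [0.0159, -0.0231, 0.0225]]
red 2323 [[-0.1273, 0.072, 0.0238], [-0.1074, 0.0808, 0.0708], [-0.0219, 0.0991, 0.0807]]
blue 3552 [[-0.1057, -0.0123, 0.0122], [-0.09, 0.0093, 0.0275], [0.0119, 0.0292, 0.0288]]
white 3208 [[-0.0863, -0.0187, 0.0212], [-0.0494, 0.0078, 0.0279], [0.0205, 0.0291, 0.0291]]
tcp dock [-0.1237  0.0386  0.1301] w 0.0597 F [-0.46  0.97 -0.2 ] t 2.45
orange 322 [[0.0146, -0.0259, 0.0212], [0.0731, 0.0059, 0.0338], [0.0923, 0.039, 0.0356]]
red 375 [[-0.1214, 0.0735, 0.0228], [-0.0699, 0.0869, 0.0496], [-0.0207, 0.0996, 0.0777]]
blue 79 [[-0.097, -0.0118, 0.0247], [-0.016, 0.001, 0.0268], [0.0135, 0.0294, 0.0284]]
white 201 [[-0.0707, -0.0179, 0.0205], [-0.0454, 0.0071, 0.0268], [0.0189, 0.0293, 0.0291]]
```

View pics/w2.png

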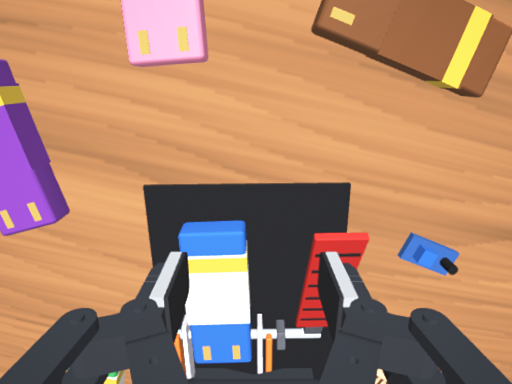

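```bash
cat > t.py <<'E'
from h import *
def st(p,d,c,l):
    D=dk(cloud(p,d,c));M=masks(p)
    for k,b in(('red',(-.16,-.01,.03,.13,.015,.1)),('white',(-.12,.04,-.05,.045,.024,.034))):
        q=D[blob(M[k],D,b)]
        print(l,k,len(q),np.percentile(q,[2,50,98],0).round(4).tolist())
for n in("scene","top"): st(cv2.imread(f"pics/{n}0.png"),np.load(f"{n}0.npy"),arm.camera_params(n),n+"0")
z=np.load("w1.npz");c=arm.camera_params("wrist");c['eye']=z['eye'];c['orientation']=z['R'];st(cv2.imread("pics/w1.png"),z['d'],c,"w1")
for n in("scene","top","wrist"):
    c=arm.camera_params(n);p,d=arm.camera(n);st(p,d,c,n+" now")
    if n=="wrist": print(c['eye'],arm.camera_params(n)['eye'],arm.observe()['eef_pos'])
E
python3 t.py
```

```text
scene0 red 396 [[-0.1208, 0.0736, 0.022], [-0.0692, 0.0876, 0.0488], [-0.02, 0.1014, 0.0783]]
scene0 white 206 [[-0.0706, -0.0116, 0.0254], [-0.0475, 0.0115, 0.027], [-0.0264, 0.0344, 0.029]]
top0 red 359 [[-0.1291, 0.0718, 0.0214], [-0.0789, 0.0862, 0.0523], [-0.0246, 0.1004, 0.0805]]
top0 white 215 [[-0.0734, -0.0134, 0.0242], [-0.0508, 0.0106, 0.0276], [-0.0086, 0.0332, 0.0331]]
w1 red 2966 [[-0.1263, 0.0729, 0.0241], [-0.0847, 0.0872, 0.0581], [-0.0226, 0.1017, 0.0801]]
w1 white 2234 [[-0.0862, -0.0124, 0.0262], [-0.0518, 0.0111, 0.0278], [-0.0271, 0.0344, 0.0294]]
scene now red 398 [[-0.1227, 0.0735, 0.0225], [-0.0695, 0.0878, 0.0486], [-0.02, 0.1015, 0.0777]]
scene now white 206 [[-0.0709, -0.0118, 0.0251], [-0.0478, 0.0117, 0.0269], [-0.0259, 0.0344, 0.029]]
top now red 161 [[-0.1053, 0.0733, 0.022], [-0.0484, 0.0921, 0.0369], [-0.0229, 0.1008, 0.0687]]
top now white 58 [[-0.0445, -0.0181, 0.0245], [-0.035, 0.0182, 0.0272], [0.0265, 0.043, 0.0325]]
wrist now red 2453 [[-0.1274, 0.072, 0.0244], [-0.1083, 0.0816, 0.0712], [-0.0225, 0.1005, 0.0805]]
wrist now white 3318 [[-0.0864, -0.0108, 0.0266], [-0.0515, 0.012, 0.0279], [-0.0277, 0.0342, 0.0291]]
[ 0.41035833 -0.07909268  0.2483471 ] [ 0.41033258 -0.07914955  0.24836509] [ 0.49103491 -0.06211544  0.13126416]
```

```bash
python3 - <<'E'
from h import *
z=np.load("w1.npz");c=arm.camera_params("wrist");c['eye']=z['eye'];c['orientation']=z['R']
a,e=fitpose([(-.13,-.056,.004),(-.13,.1,.004),(.15,.1,.004)],np.array([(162,79.),(311,79),(300,306)]),c,(.6,-.04,.22));print("dock",a,np.rad2deg(a[2]),e)
p,d=arm.camera("wrist");c=arm.camera_params("wrist")
a2,e=fitpose([(-.13,-.056,.004),(-.13,.1,.004)],np.array([(145,184.),(350,183)]),c,(.6,-.06,.22));print("dock w2",a2,e)
P=cloud(p,d,c);M=masks(p)
for A in(a,a2):
    D=dk(P,A)
    for k,b in(('red',(-.16,-.01,.03,.13,.015,.1)),('white',(-.12,.04,-.05,.045,.024,.034)),('blue',(-.12,.04,-.05,.045,.024,.034))):
        q=D[blob(M[k],D,b)];print(k,np.percentile(q,[1,50,99],0).round(4).tolist())
    print("tcp",dk(arm.observe()['eef_pos'],A))
    q=D[blob(M['white'],D,(-.1,-.02,-.05,.045,.024,.034))][:,:2];print(rect(q*1000))
E
```

```text
dock [ 0.61429434 -0.05993592  0.2228867 ] 12.770467179266488 0.9488081939335302
dock w2 [ 0.61578587 -0.06196094  0.2142578 ] 1.3634483266351936
red [[-0.1249, 0.0584, 0.0235], [-0.1057, 0.0682, 0.0712], [-0.0185, 0.0877, 0.0807]]
white [[-0.0852, -0.0256, 0.0264], [-0.0498, -0.0018, 0.0278], [-0.0252, 0.0209, 0.0293]]
blue [[-0.1034, -0.0266, 0.0246], [-0.0211, -0.0022, 0.0275], [0.0148, 0.0214, 0.0289]]
tcp [-0.12081342  0.02506164  0.13120041]
((-55.206565856933594, -3.211883544921875), (61.125205993652344, 48.690582275390625), 1.6484955549240112)
red [[-0.1265, 0.0601, 0.0235], [-0.1075, 0.0698, 0.0712], [-0.0201, 0.0891, 0.0807]]
white [[-0.0862, -0.0237, 0.0264], [-0.0508, -0.0, 0.0278], [-0.0261, 0.0228, 0.0293]]
blue [[-0.1045, -0.0251, 0.0246], [-0.0221, -0.0003, 0.0275], [0.0137, 0.0238, 0.0289]]
tcp [-0.12205203  0.02631408  0.13120041]
((-56.20366287231445, -1.3922843933105469), (61.12519836425781, 48.690582275390625), 2.1428990364074707)
```

>>> play_rows:
  moves:
    - [0.002,0.011,0,-0.008]
    - [0.002,0.011,0.02,-0.008]
    - [0.002,0.011,0.04,-0.008]
    - [0.002,0.011,0.06,-0.008]
    - [0.002,0.011,0.08,-0.008]
    - [0.002,0.011,0.088,-0.008]
    - [0.002,0.011,0.088,-0.008]
    - [0.002,0.011,0.088,-0.008]

```text
time_s: 3.7
eef_pos: [0.4862, -0.0514, 0.0429]
orientation: [[-0.976, -0.217, 0.001], [-0.217, 0.976, 0.0], [-0.001, 0.0, -1.0]]
wrist_force: [-1.3, 0.9, 2.5]
width: 0.0597
finger_force: 0.8
```

```bash
sed -i 's/a=(.6192,-.0736,.2112)/a=(.615,-.061,.2185)/; s/(-.16,-.01,.055,.1,.005,.1)/(-.16,-.01,.055,.1,.008,.1)/' h.py; python3 - <<'E'
from h import *
p,D=look("wrist","w3"); q,_=look("scene","s3")
cv2.imwrite("pics/c3.png",np.hstack([p[:,:],cv2.resize(q[170:290,170:330],(512,384))])[:,::1][:, :800] if 0 else cv2.resize(np.hstack([p,cv2.resize(q[170:290,170:330],(512,384))]),(800,300)))
E
```

```text
tcp dock [-0.1236  0.0373  0.0429] w 0.0597 F [-1.33  0.92  2.48] t 3.7
red 4558 [[-0.1415, 0.0596, 0.0171], [-0.116, 0.0677, 0.0212], [-0.0586, 0.0882, 0.0241]]
blue 2008 [[-0.1047, -0.0246, 0.0109], [-0.1005, 0.0118, 0.0267], [-0.0872, 0.0204, 0.0285]]
white 528 [[-0.0864, -0.026, 0.0223], [-0.0711, 0.0088, 0.0278], [-0.0624, 0.0214, 0.0289]]
tcp dock [-0.1235  0.0372  0.0429] w 0.0597 F [-1.35  0.77  1.81] t 3.75
orange 372 [[0.0412, -0.0391, 0.0343], [0.0674, -0.0029, 0.0639], [0.091, 0.0392, 0.0757]]
red 285 [[-0.1332, 0.0608, 0.0128], [-0.0688, 0.0759, 0.0178], [-0.0192, 0.0892, 0.0232]]
blue 72 [[-0.0963, -0.0244, 0.0249], [-0.0155, -0.0049, 0.0269], [0.0023, 0.0223, 0.0288]]
white 214 [[-0.0695, -0.026, 0.0225], [-0.0459, -0.0016, 0.0269], [-0.0151, 0.0216, 0.0286]]
```

View pics/c3.png

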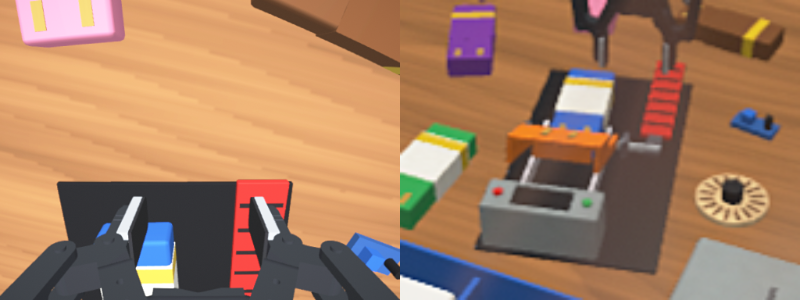

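>>> play_rows:
  moves:
    - [0,0,0.006,0]
    - [0,0,0.006,0]
    - [-0.008,0,0.006,0]
    - [-0.016,0,0.006,0]
    - [-0.024,0,0.006,0]
    - [-0.032,0,0.006,0]
    - [-0.039,0,0.006,0]
    - [-0.046,0,0.006,0]
    - [-0.053,0,0.006,0]
    - [-0.059,0,0.006,0]
    - [-0.062,0,0.006,0]
    - [-0.062,0,0.006,0]

```text
time_s: 5.3
eef_pos: [0.5472, -0.0382, 0.0364]
orientation: [[-0.976, -0.217, 0.001], [-0.217, 0.976, 0.0], [-0.001, 0.0, -1.0]]
wrist_force: [-0.9, -0.4, 3.9]
width: 0.0597
finger_force: 1.8
```

```bash
python3 - <<'E'
from h import *
p,D=look("wrist","w4"); q,_=look("scene","s4")
cv2.imwrite("pics/c4.png",cv2.resize(np.hstack([p,cv2.resize(q[170:290,170:330],(512,384))]),(800,300)))
E
```

```text
tcp dock [-0.0612  0.037   0.0364] w 0.0597 F [-0.86 -0.43  3.95] t 5.3
orange 35 [[-0.001, -0.0367, 0.0201], [0.0022, -0.0363, 0.0213], [0.0067, -0.0357, 0.0246]]
red 12535 [[-0.1403, 0.0598, 0.0142], [-0.103, 0.0723, 0.0174], [-0.0259, 0.0887, 0.0196]]
blue 2071 [[-0.0509, -0.0257, 0.0109], [-0.0472, 0.0112, 0.0251], [-0.0332, 0.0203, 0.0286]]
white 1023 [[-0.0722, -0.0274, 0.0209], [-0.017, 0.006, 0.0278], [-0.0025, 0.0295, 0.0329]]
tcp dock [-0.0612  0.037   0.0364] w 0.0594 F [-1.52 -1.16  3.23] t 5.35
orange 391 [[0.0317, -0.0394, 0.032], [0.0619, -0.0048, 0.0629], [0.0894, 0.039, 0.0783]]
red 179 [[-0.1076, 0.061, 0.0112], [-0.048, 0.0804, 0.0148], [-0.0199, 0.0893, 0.0286]]
blue 65 [[-0.044, -0.0263, 0.0249], [-0.0329, -0.007, 0.0268], [0.0594, 0.0183, 0.0285]]
white 84 [[-0.0302, -0.0269, 0.0253], [-0.008, -0.0044, 0.0271], [0.0007, 0.02, 0.0287]]
```

View pics/c4.png

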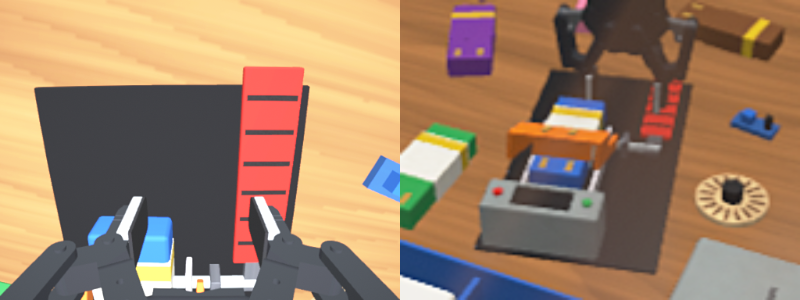

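>>> play_rows:
  moves:
    - [-0.006,0,0.001,0]
    - [-0.012,0,0.001,0]
    - [-0.018,0,0.001,0]
    - [-0.022,0,0.001,0]
    - [-0.025,0,0.001,0]
    - [-0.027,0,0.001,0]
    - [-0.027,0,0.001,0]
    - [-0.027,0,0.001,0]

```text
time_s: 6.4
eef_pos: [0.5702, -0.0332, 0.0351]
orientation: [[-0.976, -0.216, -0.006], [-0.216, 0.976, -0.002], [0.006, -0.0, -1.0]]
wrist_force: [-8.6, -1.8, 8.5]
width: 0.0601
finger_force: 5.5
```

```bash
python3 - <<'E'
from h import *
p,D=look("wrist","w5"); q,_=look("scene","s5")
E
```

```text
tcp dock [-0.0377  0.0368  0.0351] w 0.0601 F [-8.61 -1.79  8.54] t 6.4
orange 39 [[0.018, -0.0368, 0.0217], [0.0206, -0.036, 0.0251], [0.0235, -0.0357, 0.0293]]
red 16171 [[-0.1399, 0.0599, 0.0139], [-0.0983, 0.0737, 0.0163], [-0.0304, 0.0888, 0.0184]]
blue 2117 [[-0.0276, -0.0253, 0.0108], [-0.0236, 0.0115, 0.0254], [-0.01, 0.0207, 0.0286]]
white 1055 [[-0.0489, -0.027, 0.0205], [-0.0001, 0.0067, 0.0277], [0.0187, 0.0298, 0.0325]]
tcp dock [-0.0377  0.0368  0.0351] w 0.0597 F [-8.04 -2.34  8.7 ] t 6.45
orange 367 [[0.0308, -0.0393, 0.0318], [0.0627, -0.0048, 0.064], [0.0899, 0.0395, 0.079]]
red 133 [[-0.1356, 0.0612, 0.0118], [-0.0444, 0.0806, 0.0145], [-0.0193, 0.0894, 0.0408]]
blue 67 [[-0.0221, -0.0246, 0.0246], [-0.0117, -0.0056, 0.0267], [0.0598, 0.0179, 0.0286]]
white 33 [[-0.0099, -0.0263, 0.0214], [0.049, -0.0009, 0.0267], [0.0544, 0.0236, 0.0286]]
```

>>> play_rows:
  moves:
    - [-0.002,0,0,0]
    - [-0.004,0,0,0]
    - [-0.004,0,0,0]
    - [-0.004,0,0,0]

```text
time_s: 7.0
eef_pos: [0.5704, -0.0333, 0.0349]
orientation: [[-0.977, -0.215, -0.013], [-0.214, 0.977, -0.004], [0.014, -0.001, -1.0]]
wrist_force: [-14.9, -1.5, 13.1]
width: 0.0602
finger_force: 8.9
```

```bash
python3 - <<'E'
from h import *
p,D=look("wrist","w6"); q,_=look("scene","s6");t,_=look("top","t6")
cv2.imwrite("pics/c6.png",np.hstack([cv2.resize(q[200:280,200:280],(400,400),interpolation=2),cv2.resize(t[110:210,230:310],(400,500),interpolation=2)[:400]]))
E
```

```text
tcp dock [-0.0375  0.0367  0.0349] w 0.0602 F [-14.87  -1.49  13.14] t 7.0
orange 33 [[0.0184, -0.0366, 0.0233], [0.02, -0.036, 0.0255], [0.0236, -0.0354, 0.0282]]
red 16101 [[-0.1399, 0.0599, 0.0137], [-0.098, 0.0736, 0.0158], [-0.0306, 0.0888, 0.0176]]
blue 2108 [[-0.0277, -0.0251, 0.0108], [-0.0236, 0.0114, 0.0253], [-0.01, 0.0207, 0.0286]]
white 1029 [[-0.0487, -0.0271, 0.0207], [-0.0053, 0.0061, 0.0277], [0.0184, 0.0298, 0.0326]]
tcp dock [-0.0375  0.0367  0.0349] w 0.0599 F [-14.96  -1.1   13.55] t 7.05
orange 357 [[0.0295, -0.0394, 0.0309], [0.0634, -0.006, 0.0641], [0.0891, 0.0394, 0.0791]]
red 129 [[-0.1348, 0.0614, 0.0115], [-0.0451, 0.0809, 0.0141], [-0.0191, 0.0896, 0.067]]
blue 71 [[-0.0222, -0.0244, 0.025], [-0.0112, -0.0018, 0.0266], [0.0595, 0.0183, 0.0286]]
white 35 [[-0.0102, -0.0299, 0.0209], [0.0494, -0.003, 0.0269], [0.0535, 0.0234, 0.0286]]
tcp dock [-0.0375  0.0367  0.0349] w 0.0598 F [-15.7   -1.65  13.33] t 7.1
orange 239 [[0.0335, -0.0395, 0.0368], [0.0675, -0.0133, 0.0739], [0.0799, 0.0386, 0.0817]]
red 153 [[-0.1305, 0.0669, 0.0098], [-0.0756, 0.0816, 0.0151], [-0.0464, 0.0883, 0.0653]]
```

View pics/c6.png

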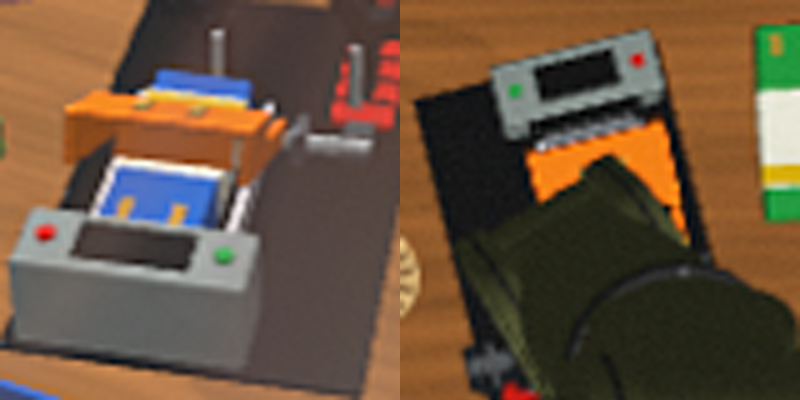

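>>> play_rows:
  moves:
    - [0.004,0,0,0]
    - [0.008,0,0,0]
    - [0.013,0,0,0]
    - [0.015,0,0,0]
    - [0.015,0,-0.004,0]
    - [0.015,0,-0.01,0]
    - [0.015,0,-0.02,0]
    - [0.015,0,-0.04,0]
    - [0.015,0,-0.08,0]
    - [0.015,0,-0.13,0]
    - [0.015,0,-0.18,0]
    - [0.015,0,-0.2,0]

```text
time_s: 8.65
eef_pos: [0.5621, -0.035, 0.2382]
orientation: [[-0.976, -0.217, 0.002], [-0.217, 0.976, -0.0], [-0.002, -0.001, -1.0]]
wrist_force: [0.4, -0.6, -0.6]
width: 0.0593
finger_force: 0.0
```

>>> play_rows:
  moves:
    - [0.04,0,0,0]
    - [0.08,0,0,0]
    - [0.09,0,0,0]
    - [0.09,0,0,0]

```text
time_s: 9.15
eef_pos: [0.4738, -0.0547, 0.2354]
orientation: [[-0.976, -0.216, -0.001], [-0.216, 0.976, -0.0], [0.001, -0.0, -1.0]]
wrist_force: [1.0, 0.0, 0.0]
width: 0.0596
finger_force: 0.0
```

```bash
python3 - <<'E'
from h import *
p,D=look("wrist","w7"); q,_=look("scene","s7");look("top","t7")
cv2.imwrite("pics/c7.png",cv2.resize(np.hstack([p,cv2.resize(q[170:290,170:330],(512,384))]),(800,300)))
E
```

```text
tcp dock [-0.1365  0.0368  0.2354] w 0.0596 F [0.97 0.03 0.04] t 9.15
orange 353 [[0.0045, -0.039, 0.0218], [0.0434, -0.0041, 0.0373], [0.0823, 0.0386, 0.0653]]
red 2632 [[-0.1388, 0.0602, 0.0172], [-0.0873, 0.0747, 0.0287], [-0.0227, 0.0893, 0.0376]]
blue 998 [[-0.0274, -0.0255, 0.0111], [-0.0221, -0.0031, 0.0271], [0.0559, 0.0199, 0.0291]]
white 1633 [[-0.0088, -0.0282, 0.0212], [0.0258, -0.0032, 0.0279], [0.0512, 0.0294, 0.0292]]
tcp dock [-0.1352  0.0369  0.2355] w 0.0598 F [ 0.04 -0.53 -0.11] t 9.2
orange 397 [[0.0117, -0.0387, 0.0252], [0.0731, -0.0007, 0.0584], [0.0953, 0.0389, 0.0668]]
red 337 [[-0.1338, 0.0608, 0.0153], [-0.0723, 0.0754, 0.0253], [-0.0205, 0.0893, 0.0362]]
blue 28 [[-0.0216, -0.0247, 0.0254], [-0.0132, -0.0087, 0.0269], [-0.0092, 0.0187, 0.0286]]
white 40 [[-0.008, -0.0277, 0.0237], [0.0096, -0.0048, 0.0268], [0.0232, 0.0173, 0.0291]]
tcp dock [-0.1346  0.0371  0.2355] w 0.0599 F [-0.17 -0.37  0.48] t 9.25
orange 467 [[0.0042, -0.0392, 0.0233], [0.0617, 0.0009, 0.0582], [0.087, 0.039, 0.0686]]
red 101 [[-0.0537, 0.0589, 0.0138], [-0.0385, 0.0728, 0.0189], [-0.0236, 0.0875, 0.0252]]
blue 98 [[-0.0307, -0.0267, 0.0164], [-0.0228, -0.0037, 0.0266], [-0.0133, 0.0187, 0.0326]]
white 208 [[-0.0061, -0.0284, 0.0219], [0.0234, -0.0044, 0.0278], [0.0427, 0.0284, 0.0334]]
```

View pics/c7.png

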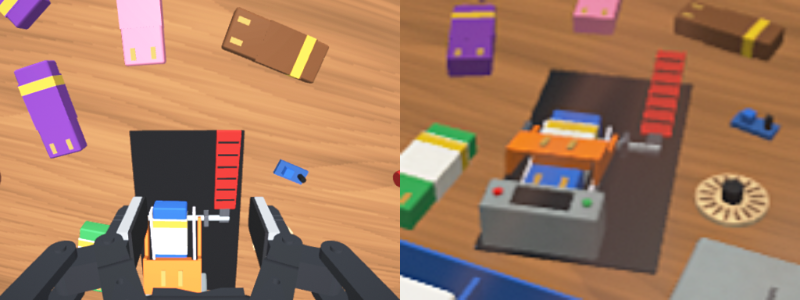

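```bash
python3 -c "
from plant import arm
print(arm.sign_off())"
```

```text
the job is handed in; nothing more can be done
None
```

The job is handed in: the blue pack is pushed home against the back stop, the flap has come down on it at about 0.32 rad by the pedal's measured slope, and the arm has backed off and touches nothing.

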